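Set the polishing fixture to 40 degrees and roll the hood shut

TASK

Get the polishing hood ready for its run: turn the little vise on its tilted swivel head until the scale reads 40 degrees against the white index line, let go of it, and then roll the tambour shutter fully down onto its sill. Leave the vise at 40 and do not disturb the things lying in the hood and on the bench.

Things in the scene. Friction and masses are not known exactly. Their poses are not given: they have to be found in the camera images.
- hood: Polishing hood fixed to the bench, a half barrel lying crosswise: 400 mm deep (x), 330 wide (y), 235 high. Origin: centre of its underside; x runs from the open front (facing the robot) to the back, y to its left, z up. Random place and yaw. Floor 12 mm thick; steel sill at x = -188 mm, top 62 mm high; clear cheeks at y = +-158 mm, outline radius 200 mm about shutter_axis; clear rear shell.
- wheel (a point): Centre of the cream felt wheel in the hood behind the swivel head, 120 mm across, 24 mm thick, axis along the hood's y; fixed. Its motor, outside the hood's left cheek, reaches out to y = 350 mm of the hood and 198 mm high.
- head (a joint): Scale reading of the swivel head, rad: 0 = red zero line at the index line, 0.698 = 40 degrees. Range -0.1 to 3.24, starts at 1.3 to 2.0. The head is turned by its vise about its axis, which leans 30 degrees from vertical towards the hood's open front (direction -0.5, 0, 0.866 in the hood's frame). The reading falls as the head turns clockwise, seen facing the dial. Stays where left; turns at 0.14 N m.
- dial (a point): Centre of the ivory dial's face (112 mm across), under the vise, on the turning axis; z points out along the axis, turning with the head. Scale on its rim: a broad red line is zero, then a black line every 10 degrees (longer and bolder every 30) up to 180 over half the rim only, running clockwise from the red line as one faces the dial.
- vise_centre (a point): Centre of the steel vise on the dial, on the turning axis, 30 mm out from the dial's face, turning with it. z points out along the axis; x is square to the vise's two flat sides, 34 mm apart, made for gripping (78 mm long along y, 44 mm high above the dial). The brass medallion upright in the jaws (34 mm across) rises to 58 mm. At reading 0 x points uphill to the hood's back and y lies along the hood's y.
- index_line (a point): Inner end of the white index line (18 mm long, 3 mm wide) on the black block at the dial's lowest edge, towards the hood's open front; fixed. 58 mm from the dial's centre, at the level of its face.
- shutter (a joint): Opening of the tambour shutter, rad about the track's axis: 0 = fully shut, its front rail on the sill; 1.31 = fully rolled back over the rear half. Starts at 1.2 to 1.3. Grey slats 300 mm wide, outer face at radius 188 mm about shutter_axis. Stays where it is left; about 6 N along the track at the handle moves it.
- shutter_handle (a point): Middle of the shutter's orange round handle bar, 120 mm long along the hood's y, 12 mm thick, posts at its ends; 224 mm from the track's axis and 36 mm out from the slats. When shut it is 216 mm in front of the axis and 88 mm above the bench (15 degrees above level); at 1.31 it is straight above the axis, 254 mm above the bench. Its axes turn with the shutter; when shut they are the hood's.
- shutter_axis (a point): Point on the axis of the shutter's circular track (parallel to the hood's y), in the middle of the hood, 30 mm above the bench, straight over the hood's origin. Fixed.
- rouge_bar: Bystander: dark red bar of polishing compound, 62 x 26 x 24 mm, on the hood's floor left of the swivel head. Origin: centre of the underside.
- white_bar: Bystander: white bar of polishing compound, 60 x 26 x 24 mm, on the hood's floor right of the swivel head. Origin: centre of the underside.
- pliers: Bystander: pliers with blue handles, 170 mm long, 14 mm high, lying on the bench. Origin: between the handles, underside.
- pusher: Bystander: wooden-handled stone pusher, 150 mm long, 17 mm thick, lying on the bench. Origin: its middle, underside.
- emery_block: Bystander: cork emery block with a paper band, 95 x 45 x 18 mm, lying on the bench. Origin: centre of the underside.
- jar: Bystander: amber jar with black lid, 60 mm across, 75 mm high, on the bench. Origin: centre of the underside.
- tub: Bystander: round white tub, 86 mm across, 40 mm high, on the bench. Origin: centre of the underside.
- spare_wheel: Bystander: spare cream felt wheel lying flat, 100 mm across, 23 mm high, on the bench. Origin: centre of the underside.

How it is judged:
By the outcome, as a careful person would: the job done as asked, in the order asked, and still so for the second after the job is handed in, with the robot touching nothing.
It also fails if it takes over 59 s, if anything falls off the work surface, if the arm or the gripper's body presses on something with over 40 N, if the wrist force passes 120 N, or if a joint passes its speed limit or range.

ROBOT

A 7-joint arm with a two-finger parallel gripper is mounted at the origin on the work surface. World frame = base frame: x ahead of the robot, y to its left, z up, the work surface at z = 0. Lengths are in m, angles in rad, forces in N, time in s.
With the tool pointing down it reaches from about 0.35 to 0.9 m from the base axis. Payload 8.1 kg.
Tool frame: the origin (TCP) lies between the finger pads; the fingertips stand ahead of it and the grasp point (between the pads) is the TCP (arm.nose_length is the z of the fingertips in the tool frame, in m); z points along the fingers, y is the line along which they close (so a half turn about z gives the same grasp; the last joint's range is limited). The gripper opens to 92 mm and grips with 3 to 60 N. Pads are 19 mm wide; open, the fingers measure 130 mm over their backs; the gripper's body (75 mm by 190 mm) begins 47 mm behind the grasp point.
Start: joints at [1.208, 0.434, 0.025, 1.573, -0.012, 1.134, -0.075], TCP at [0.161, -0.604, 0.246] pointing down, gripper open.
Joint ranges: [-2.62, 2.62], [-0.44, 2.09], [-1.27, 1.32], [0.08, 2.57], [-1.32, 4.46], [0.12, 2], [-2.74, 2.74]. Speed limits (rad/s): [2.22, 2.22, 3.01, 3.01, 3.14, 3.14, 3.14].

INTERFACE

Orientations are given as a rotation vector (axis times angle).
In Python, from cell import sensors, optics, arm gives the robot as it stands.
- The arm moves only by the tool arm_command, never from a script. Its argument "deltas" is one flat list of numbers, 7 for each row, row after row: the turn, a rotation vector about the world's x, y, z as a fraction of full scale, then the shift along the world's x, y, z as a fraction of full scale, then the finger opening in mm, from 0 to 91.8. In form: [wx, wy, wz, dx, dy, dz, fingers, wx, wy, wz, dx, dy, dz, fingers, ...]. A call has 1 to 20 rows; each row is the pose to reach, as a shift and turn from the pose commanded when the call began; what a row does not reach only later rows make up. Full scale, the value 1, is 1 m for a shift and 90 degrees for a turn. A row lasts 1/10 s, in which the tool goes at most 50 mm and 8.59 degrees, less where a joint would pass 70% of its speed; a pose out of reach is approached as far as the arm can. A call with a number of a shift or a turn outside -1 to 1 is refused whole. A call with a gripper value outside its range is refused whole. The fingers move at their own pace and stop on an object; "force" is the grip in N (left out, the last holds). Time passes only in rows, so rows that repeat a pose let the fingers close. It gives the time, the measured TCP pose, the force, the opening and the grip force at its end, in the units of the state.
- sensors.observe(): the state, without advancing time (a new reading comes with each control period).
- optics.get_image(name): name is "scene" or "top" or "wrist"; returns the picture (400x640x3 uint8, blue, green, red); there is no depth.
- optics.calibration(name): a dict with "camera_matrix" (3x3 intrinsics, pixels), "D" ([k1, k2, p1, p2, k3] as OpenCV has them; the pictures are not rectified), "rvec" (rotation vector, rad) and "tvec" (3), from world to camera coordinates, as OpenCV has them. Camera axes: x right, y down, z forward; pixel columns grow to the right and rows downward; lengths in m; the calibration is good to about 2 mm. A picture is of the moment at which its call begins: read the wrist's pose just before it. calibration takes no time and is no camera call; for the wrist camera it gives the pose at the moment of the call.
- arm.sign_off(): hands the job in; it is judged then, once.
The state is a dict: "clock": time; "joints": joint angles; "dq": joint speeds; "joint_efforts": joint torques, N m; "position": TCP position; "ee_rot": TCP orientation; "force": force on the tool from outside, world axes, zero at the start; "ft_torque": the same for the moment, N m; "width": opening from 0.0 (shut) to 1.0 (fully open); "gripper_force": force on a finger pad.
Only numpy, scipy, OpenCV 4.12 (cv2) and the standard library are available. Lean on these libraries where they do the work, as an engineer would, in place of code of your own. Each camera call takes 0.05 s, during which the arm holds its last target. There are 200 camera calls.

## Working session

There is one attempt and no reset: what is moved stays moved. The work goes in short steps, Python scripts to look and compute and a tool call to move; the robot and the scene stay as the last step left them, time stands still between calls to the robot, and variables do not carry over. Pictures are saved under pics/ and viewed, at most 10 in all, crops included, and the job is handed in when it is done.

Besides the shell and the picture viewer there is one more tool, called after "Call:" as a command line: name --argument value ..., lists and objects as JSON in quotes. arm_command: Moves the arm, as the interface text tells. Its arguments: {"type":"object","properties":{"deltas":{"type":"array","items":{"type":"number"}},"force":{"type":"number"}},"required":["deltas"]}

```bash
ls; mkdir -p pics
python3 - <<'E'
from cell import sensors, optics, arm
import cv2,numpy as np
for n in ("scene","top"):
    cv2.imwrite(f"pics/{n}0.png",optics.get_image(n))
    c=optics.calibration(n);print(n,c)
print(sensors.observe(),arm.nose_length)
E
```

```text
pics
scene {'camera_matrix': array([[407.04330693,   0.        , 318.98865786],
       [  0.        , 407.04330693, 199.49654357],
       [  0.        ,   0.        ,   1.        ]]), 'D': array([-0.06106716,  0.        ,  0.        ,  0.        ,  0.        ]), 'rvec': array([ 0.84814886, -2.82456321,  0.60896435]), 'tvec': array([0.43731462, 0.29645443, 1.14149333])}
top {'camera_matrix': array([[460.18159986,   0.        , 322.4774904 ],
       [  0.        , 460.18159986, 197.70638736],
       [  0.        ,   0.        ,   1.        ]]), 'D': array([-0.00043129,  0.        ,  0.        ,  0.        ,  0.        ]), 'rvec': array([ 2.11946593, -2.11149382,  0.17899646]), 'tvec': array([0.00248291, 0.55612511, 1.25855663])}
{'clock': 0.1, 'joints': array([ 1.20839986,  0.43516037,  0.02495003,  1.57399628, -0.01161699,
        1.13406306, -0.07511819]), 'dq': array([ 1.89862364e-04, -4.39191038e-04,  2.09451013e-05, -1.16628788e-03,
        1.08573078e-04, -1.31059578e-03, -2.10912393e-04]), 'joint_efforts': array([ 3.20300940e-03, -6.69129467e+01,  9.88035388e-01, -3.15146041e+01,
       -6.06016908e-02,  3.75270413e-02,  3.81807627e-05]), 'position': array([ 0.16040442, -0.60359836,  0.24502259]), 'ee_rot': array([-3.11370049e+00, -4.06638468e-01,  4.70096065e-04]), 'force': array([ 0.43639986,  0.37750491, -0.64856847]), 'ft_torque': array([-0.00919969, -0.03826954,  0.00998293]), 'gripper_force': 0.0, 'width': 1.000856420053084} 0.019
```

View pics/scene0.png

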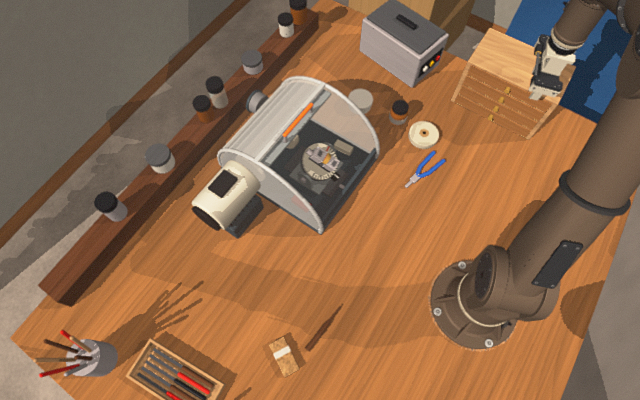

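View pics/top0.png

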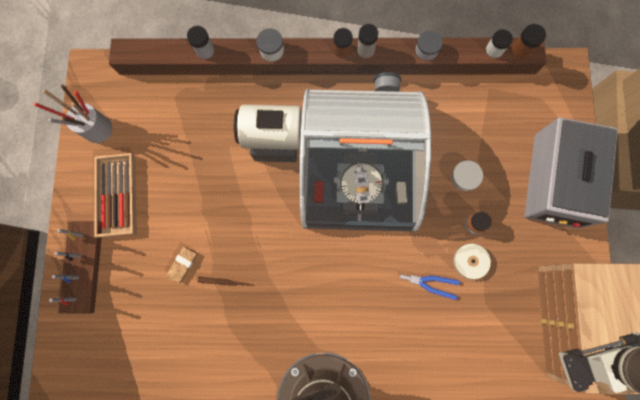

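The scene and top views show the hood ahead, with the handle at scene (298,122) and top (365,141), and the dial at scene (322,162) and top (362,183). I'll triangulate the handle and dial, using colour masks for the handle.

```bash
cat > h.py <<'E'
import numpy as np,cv2
from cell import sensors, optics, arm
from scipy.spatial.transform import Rotation as R
def ray(c,uv):
    p=cv2.undistortPoints(np.array([[uv]],float),c["camera_matrix"],c["D"])[0,0]
    M=cv2.Rodrigues(c["rvec"])[0]
    d=M.T@np.array([p[0],p[1],1]); return -M.T@c["tvec"],d/np.linalg.norm(d)
def tri(obs):
    A=np.zeros((3,3));b=np.zeros(3);rs=[ray(c,u) for c,u in obs]
    for o,d in rs:
        P=np.eye(3)-np.outer(d,d);A+=P;b+=P@o
    x=np.linalg.solve(A,b)
    return x,[np.linalg.norm((np.eye(3)-np.outer(d,d))@(x-o)) for o,d in rs]
def onplane(c,uv,p,n=(0,0,1)):
    o,d=ray(c,uv); n=np.array(n,float); return o+d*(n@(np.array(p)-o))/(n@d)
def proj(c,P):
    return cv2.projectPoints(np.array(P,float).reshape(-1,1,3),c["rvec"],c["tvec"],c["camera_matrix"],c["D"])[0][:,0]
def blob(img,lo,hi,roi):
    x0,y0,x1,y1=roi; hsv=cv2.cvtColor(img,cv2.COLOR_BGR2HSV)
    m=np.zeros(img.shape[:2],np.uint8); m[y0:y1,x0:x1]=cv2.inRange(hsv,lo,hi)[y0:y1,x0:x1]
    n,l,s,ce=cv2.connectedComponentsWithStats(m); k=1+np.argmax(s[1:,4])
    return ce[k],s[k],(l==k)
def ends(mask):
    ys,xs=np.nonzero(mask); p=np.c_[xs,ys].astype(float);c=p.mean(0)
    v=np.linalg.svd(p-c,full_matrices=False)[2][0]; t=(p-c)@v
    return c+v*t.min(),c+v*t.max()
E
python3 - <<'E'
from h import *
T=cv2.imread("pics/top0.png");S=cv2.imread("pics/scene0.png")
ct,cs=optics.calibration("top"),optics.calibration("scene")
lo,hi=(5,180,150),(18,255,255)
a=blob(T,lo,hi,(320,120,410,160));b=blob(S,lo,hi,(270,90,330,150))
print(a[0],a[1],b[0],b[1],ends(a[2]),ends(b[2]))
print(tri([(ct,a[0]),(cs,b[0])]))
e1,e2=ends(a[2]);f1,f2=ends(b[2])
for x in (e1,e2):
  for y in (f1,f2): print(tri([(ct,x),(cs,y)]))
print("dial",tri([(ct,(362,183)),(cs,(322,162))]))
for n,I,r in(("t",T,(290,80,440,240)),("s",S,(210,70,390,240))):
    cv2.imwrite(f"pics/{n}1.png",cv2.resize(I[r[1]:r[3],r[0]:r[2]],None,fx=4 if n=="t" else 3.5,fy=4 if n=="t" else 3.5,interpolation=cv2.INTER_CUBIC))
for p in [(318.5,192),(402,191)]: print("floor",onplane(ct,p,(0,0,.036)))
for p in [(304,229),(421,229)]: print("bench",onplane(ct,p,(0,0,.0)))
E
```

```text
Traceback (most recent call last):
  File "h.py", line 21, in blob
    n,l,s,ce=cv2.connectedComponentsWithStats(m); k=1+np.argmax(s[1:,4])
                                                      ~~~~~~~~~^^^^^^^^^
ValueError: attempt to get argmax of an empty sequence
```

```bash
cat > m.py <<'E'
from h import *
T=cv2.imread("pics/top0.png");S=cv2.imread("pics/scene0.png")
print(T[139:144,365],S[122,298])
ct,cs=optics.calibration("top"),optics.calibration("scene")
lo,hi=(3,150,120),(16,255,255)
a=blob(T,lo,hi,(320,120,410,160));b=blob(S,lo,hi,(270,90,330,150))
print(a[0],a[1],b[0],b[1],ends(a[2]),ends(b[2]))
print(tri([(ct,a[0]),(cs,b[0])]))
e1,e2=ends(a[2]);f1,f2=ends(b[2])
for x in (e1,e2):
  for y in (f1,f2): print(tri([(ct,x),(cs,y)]))
print("dial",tri([(ct,(362,183)),(cs,(322,162))]))
for n,I,r in(("t",T,(290,80,440,240)),("s",S,(210,70,390,240))):
    cv2.imwrite(f"pics/{n}1.png",cv2.resize(I[r[1]:r[3],r[0]:r[2]],None,fx=3.5,fy=3.5,interpolation=cv2.INTER_CUBIC))
for p in [(318.5,192),(402,191)]: print("floor",onplane(ct,p,(0,0,.036)))
for p in [(304,229),(421,229)]: print("bench",onplane(ct,p,(0,0,.0)))
E
python3 m.py
```

```text
[[ 98 140 232]
 [ 89 146 246]
 [ 91 148 247]
 [ 85 135 232]
 [107 134 195]] [ 95 114 175]
[365.07692308 140.75739645] [340 139  52   5 169] [297.47428571 119.35428571] [283 103  30  34 175] (array([339.97161384, 140.12255705]), array([391.01483617, 141.41328995])) (array([311.90354956, 102.91534075]), array([283.35808738, 135.43656198]))
(array([ 0.66034712, -0.10296226,  0.25423025]), [np.float64(5.7620808709941055e-05), np.float64(5.7620808709901766e-05)])
(array([ 0.58075761, -0.04007863,  0.4597325 ]), [np.float64(0.01478789875434631), np.float64(0.014787898754346104)])
(array([ 0.66320107, -0.04136349,  0.25137193]), [np.float64(0.00023779430907901235), np.float64(0.0002377943090793493)])
(array([ 0.65579171, -0.165577  ,  0.26140181]), [np.float64(0.0006353460977836488), np.float64(0.0006353460977832324)])
(array([ 0.78403578, -0.20181243, -0.06490206]), [np.float64(0.024200776504890307), np.float64(0.02420077650489057)])
dial (array([ 0.58723499, -0.10641113,  0.08969477]), [np.float64(0.0035743841157113393), np.float64(0.003574384115711276)])
floor [0.57590879 0.01646557 0.036     ]
floor [ 0.57930352 -0.22429774  0.036     ]
bench [0.47259037 0.05914078 0.        ]
bench [ 0.47372204 -0.28218038  0.        ]
```

View pics/t1.png

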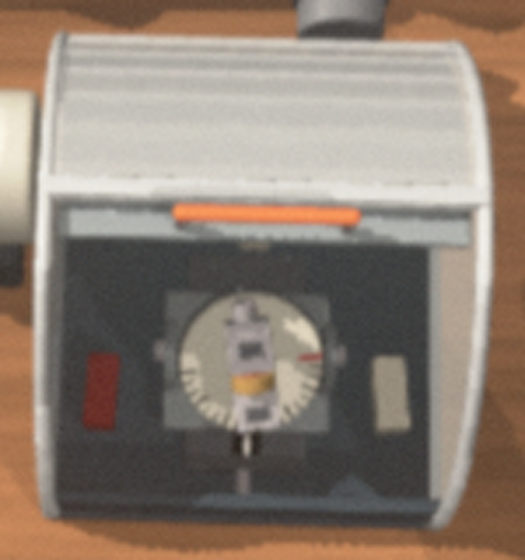

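Run:
```python
from h import *
s=sensors.observe(); Rt=R.from_rotvec(s["ee_rot"]).as_matrix(); print("tool\n",Rt.round(3))
c=optics.calibration("wrist"); M=cv2.Rodrigues(c["rvec"])[0]; o=-M.T@c["tvec"]
print("cam in tool",Rt.T@(o-s["position"]),"\n",(Rt.T@M.T).round(3),c["camera_matrix"][0,0])
ct=optics.calibration("top")
for u in ((339.97,140.12),(391.01,141.41)): print(onplane(ct,u,(0,0,.254)))
# target tool orientations: yaw hood ~-0.02
hy=R.from_euler("z",-0.03).as_matrix()
z=hy@np.array([.5,0,-.866])
for sg in (1,-1):
    y=hy@np.array([0,sg,0]); x=np.cross(y,z); T=np.c_[x,y,z]
    print(sg,R.from_matrix(T@Rt.T).as_rotvec()/(np.pi/2))
print(np.array([.462,-.106,.306])-s["position"])
```

```text
tool
 [[ 0.966  0.257 -0.   ]
 [ 0.257 -0.966  0.001]
 [-0.    -0.001 -1.   ]]
cam in tool [ 0.07536055 -0.00030503 -0.13872967] 
 [[ 0.001 -0.959 -0.282]
 [ 1.     0.     0.001]
 [-0.001 -0.282  0.959]] 318.9486806427019
[ 0.66212205 -0.04136833  0.254     ]
[ 0.65880165 -0.16642973  0.254     ]
1 [-0.47286662 -0.05587664  1.75880998]
-1 [ 0.03742725 -0.33246232 -0.18044289]
[0.30159558 0.49759836 0.06097741]
```

Call:
arm_command --deltas '[0,0,0,0,0,0.12,91,0,0,0,0,0,0.12,91,0,0,0,0.15,0.25,0.12,91,0.037,-0.332,-0.18,0.25,0.4,0.12,91,0.037,-0.332,-0.18,0.34,0.5,0.12,91,0.037,-0.332,-0.18,0.34,0.5,0.12,91,0.037,-0.332,-0.18,0.34,0.5,0.12,91,0.037,-0.332,-0.18,0.34,0.5,0.12,91,0.037,-0.332,-0.18,0.34,0.5,0.12,91,0.037,-0.332,-0.18,0.34,0.5,0.12,91,0.037,-0.332,-0.18,0.34,0.5,0.12,91,0.037,-0.332,-0.18,0.34,0.5,0.12,91,0.037,-0.332,-0.18,0.34,0.5,0.12,91,0.037,-0.332,-0.18,0.34,0.5,0.12,91,0.037,-0.332,-0.18,0.34,0.5,0.06,91,0.037,-0.332,-0.18,0.34,0.5,-0.01,91,0.037,-0.332,-0.18,0.34,0.5,-0.01,91,0.037,-0.332,-0.18,0.34,0.5,-0.01,91,0.037,-0.332,-0.18,0.34,0.5,-0.01,91]'

```text
clock: 2.0
position: [0.5007, -0.1038, 0.2362]
ee_rot: [3.026, -0.044, 0.809]
force: [0.3, 0.7, 0.4]
width: 0.988
gripper_force: 0.0
```

```bash
cat > shot.py <<'E'
import sys,pickle
from h import *
n=sys.argv[1]; s=sensors.observe(); c=optics.calibration("wrist"); I=optics.get_image("wrist")
cv2.imwrite(f"pics/{n}.png",I); pickle.dump((s,c),open(f"pics/{n}.pkl","wb"))
print(s["clock"],s["position"],R.from_rotvec(s["ee_rot"]).as_matrix().round(3),s["joints"].round(2),s["force"].round(1))
E
python3 shot.py w1
```

```text
2.0 [ 0.50072273 -0.10379921  0.23617247] [[ 0.866 -0.03   0.499]
 [-0.025 -1.    -0.016]
 [ 0.499  0.001 -0.867]] [ 0.82  0.1  -0.71  2.23  0.05  0.32 -1.51] [0.3 0.7 0.4]
```

View pics/w1.png

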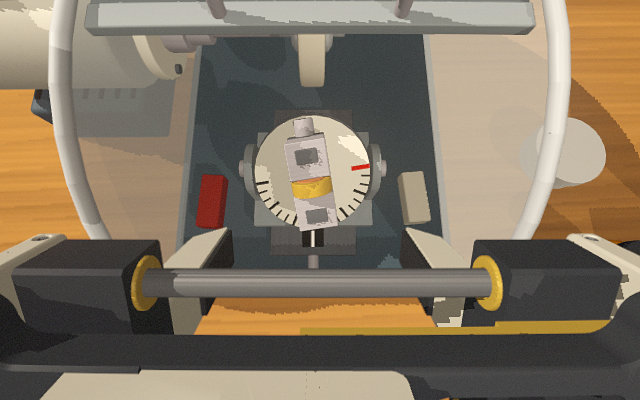

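w1 shows the dial centred at about (312,171), the red zero at (360,167), the index line at (313,238), and the vise long axis from (302,122) to (318,225). I'll measure all of these now.

```bash
cat > dial.py <<'E'
import pickle,sys
from h import *
name=sys.argv[1]; roi=tuple(map(int,sys.argv[2:6]))
I=cv2.imread(f"pics/{name}.png"); s,c=pickle.load(open(f"pics/{name}.pkl","rb"))
def dialellipse(img,roi):
    x0,y0,x1,y1=roi; hsv=cv2.cvtColor(img,cv2.COLOR_BGR2HSV)
    m=np.zeros(img.shape[:2],np.uint8); m[y0:y1,x0:x1]=cv2.inRange(hsv,(12,15,120),(40,110,255))[y0:y1,x0:x1]
    m=cv2.morphologyEx(m,cv2.MORPH_CLOSE,np.ones((3,3)))
    cs=[k for k in cv2.findContours(m,cv2.RETR_EXTERNAL,cv2.CHAIN_APPROX_NONE)[0] if cv2.contourArea(k)>25]
    return cv2.fitEllipse(cv2.convexHull(np.vstack(cs)))
T=cv2.imread("pics/top0.png");ct=optics.calibration("top")
ew,et=dialellipse(I,roi),dialellipse(T,(335,160,386,206))
print("ell",ew,et)
C,e=tri([(c,ew[0]),(ct,et[0])]);print("C",C,e)
yaw=-0.027; H=R.from_euler("z",yaw).as_matrix(); n=H@[-.5,0,.866]; up=H@[.866,0,.5]; left=H@[0,1,0]
def ang(c,uv):
    v=onplane(c,uv,C,n)-C; return np.degrees(np.arctan2(v@left,-v@up)),np.linalg.norm(v)  # angle from downhill towards hood left = clockwise seen facing
b=blob(I,(0,150,100),(6,255,255),(320,150,380,185))if name=="w1" else None
if b: print("red",b[0],b[1],ang(c,b[0]),[ang(c,x) for x in ends(b[2])])
g=cv2.cvtColor(I,cv2.COLOR_BGR2GRAY)
print("ellipse axes mm", [np.linalg.norm(onplane(c,(ew[0][0]+d,ew[0][1]),C,n)-C)*1e3 for d in (ew[1][0]/2,ew[1][1]/2)])
for p in ((313,230),(313,246)): print("idx",ang(c,p))
E
python3 dial.py w1 250 110 374 232
python3 - <<'E'
import cv2
I=cv2.imread("pics/w1.png")
cv2.imwrite("pics/w1c.png",cv2.resize(I[105:255,240:390],None,fx=4,fy=4,interpolation=cv2.INTER_CUBIC))
E
```

```text
ell ((311.6524658203125, 178.37991333007812), (124.2655258178711, 136.38075256347656), 77.21493530273438) ((361.2868347167969, 183.51185607910156), (39.458011627197266, 40.90178298950195), 73.68192291259766)
C [ 0.59060235 -0.10316098  0.07760333] [np.float64(0.0019123717603083683), np.float64(0.00191237176030846)]
red [360.5        166.72222222] [352 164  18   7  72] (np.float64(-102.43570356886566), np.float64(0.050049890287851125)) [(np.float64(-101.97513637708978), np.float64(0.05904243531377426)), (np.float64(-103.10857193418677), np.float64(0.04095375561731324))]
ellipse axes mm [np.float64(63.15893599212653), np.float64(69.45181765500139)]
idx (np.float64(0.0860687262569373), np.float64(0.05916177331639548))
idx (np.float64(0.11452644911440889), np.float64(0.07823853694118654))
```

View pics/w1c.png

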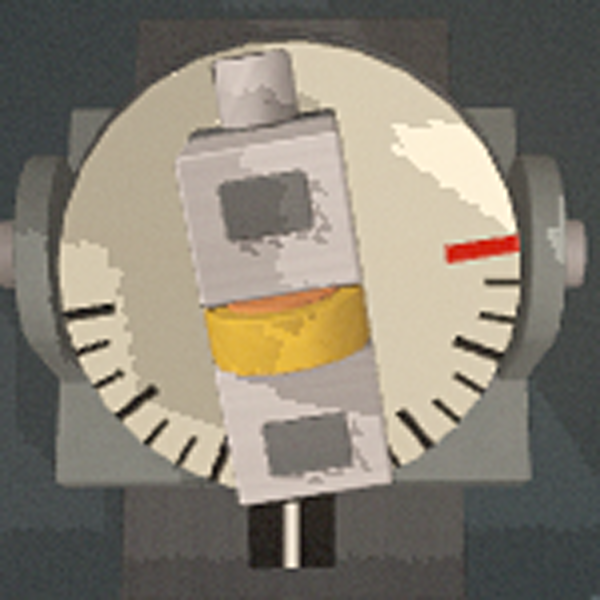

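The crop shows the red zero at (483,247) and bold lines at (480,348) for 30 and (413,428) for 60. On the left the bold lines at (218,460), (138,402) and (90,310) are 120, 150 and 180, so the reading is about 97 degrees. The ellipse mask was contaminated, so I'll fit the rim directly from picked points, using the radius of 56 mm.

```bash
cat > rim.py <<'E'
import pickle
from h import *
from scipy.optimize import least_squares
s,c=pickle.load(open("pics/w1.pkl","rb")); ct=optics.calibration("top")
f=lambda p:(240+(p[0]+.5)/4-.5,105+(p[1]+.5)/4-.5)
rim=[f(p) for p in [(60,270),(520,250),(295,41),(140,112),(425,80),(103,395),(168,458),(440,443),(500,352),(503,170)]]
H=lambda y:R.from_euler("z",y).as_matrix()
def fit(yaw):
    n=H(yaw)@[-.5,0,.866]
    r=least_squares(lambda C:[(np.linalg.norm(onplane(c,u,C,n)-C)-.056)*1e3 for u in rim],[.59,-.103,.08])
    return r.x,r.fun
for yaw in(-.027,):
    C,res=fit(yaw);n=H(yaw)@[-.5,0,.866];up=H(yaw)@[.866,0,.5];left=H(yaw)@[0,1,0]
    print("C",C,res.round(1),"top px of C",proj(ct,C))
    def ang(p):
        v=onplane(c,f(p),C,n)-C;return np.degrees(np.arctan2(v@left,-v@up)).round(1),np.linalg.norm(v).round(4)
    for nm,p,val in [("red",(482,248),0),("30",(480,348),30),("60",(413,428),60),("120",(219,461),120),("150",(138,402),150),("180",(90,311),180)]:
        a=ang(p);print(nm,a,"reading",val-a[0])
    print("index",ang((291,503)),ang((291,567)))
    # vise top centre: out 44 mm; corners of the top face
    Q=C+.044*n
    P=[onplane(c,f(p),Q,n) for p in [(180,160),(338,122),(392,485),(242,503)]]
    for p in P: v=p-Q;print("vise corner out/up/left mm",(np.array([v@n,v@up,v@left])*1e3).round(1))
E
python3 rim.py
```

```text
C [ 0.58759301 -0.10320862  0.09634517] [ 0.7 -0.5  0.6 -2.   0.9  0.1  0.3  0.4 -1.5  0.8] top px of C [[361.27850878 183.61294944]]
red (np.float64(-99.6), np.float64(0.0465)) reading 99.6
30 (np.float64(-69.3), np.float64(0.0495)) reading 99.3
60 (np.float64(-38.1), np.float64(0.0489)) reading 98.1
120 (np.float64(21.9), np.float64(0.0509)) reading 98.1
150 (np.float64(51.1), np.float64(0.0501)) reading 98.9
180 (np.float64(81.0), np.float64(0.0505)) reading 99.0
index (np.float64(0.7), np.float64(0.0588)) (np.float64(0.6), np.float64(0.0769))
vise corner out/up/left mm [-0.  35.1 22.5]
vise corner out/up/left mm [-0.  42.7 -9.6]
vise corner out/up/left mm [ -0.  -35.9 -21.9]
vise corner out/up/left mm [ -0.  -40.1  11. ]
```

The rim fit agrees with the top view to 0.1 px. The reading is about 98.5°, and the vise axis gives the same. Next I'll compute the grasp and the turn.

```bash
cat > plan.py <<'E'
from h import *
C=np.array([.5876,-.1032,.0963]); H=R.from_euler("z",-.027).as_matrix(); n=H@[-.5,0,.866]; n/=np.linalg.norm(n); up=H@[.866,0,.5]
def tool(reading):
    vx=R.from_rotvec(n*np.radians(reading)).apply(up); vx-=n*(vx@n); vx/=np.linalg.norm(vx)
    y=-vx if reading<0 else vx; return y
def Rt(reading,sg):
    y=sg*tool(reading); z=-n; return np.c_[np.cross(y,z),y,z]
if __name__=="__main__":
    s=sensors.observe(); T0=R.from_rotvec(s["ee_rot"]).as_matrix(); p=s["position"]
    for sg in(1,-1): print(sg,R.from_matrix(Rt(98.5,sg)@T0.T).as_rotvec()/(np.pi/2))
    for h in (.11,.032): print(h,C+n*h-p)
    print("n",n,"turn per -58.5deg",-n*58.5/90)
E
python3 plan.py
```

```text
1 [ 0.95299648 -0.02919525 -1.64872931]
-1 [-0.04568133  0.00210953  0.08380302]
0.11 [ 0.03108724  0.00242257 -0.04584147]
0.032 [ 0.07007388  0.00136967 -0.11339096]
n [-0.49982876  0.01349866  0.86601905] turn per -58.5deg [ 0.32488869 -0.00877413 -0.56291238]
```

Call:
arm_command --deltas '[-0.046,0.002,0.084,0,0.001,0,60,-0.046,0.002,0.084,0.015,0.002,-0.02,60,-0.046,0.002,0.084,0.031,0.002,-0.046,60,-0.046,0.002,0.084,0.031,0.002,-0.046,60,-0.046,0.002,0.084,0.031,0.002,-0.046,60,-0.046,0.002,0.084,0.04,0.002,-0.062,60,-0.046,0.002,0.084,0.05,0.002,-0.079,60,-0.046,0.002,0.084,0.06,0.002,-0.096,60,-0.046,0.002,0.084,0.07,0.001,-0.113,60,-0.046,0.002,0.084,0.07,0.001,-0.113,60,-0.046,0.002,0.084,0.07,0.001,-0.113,60]' --force 25

```text
clock: 3.15
position: [0.5718, -0.1052, 0.1251]
ee_rot: [2.982, 0.177, 0.802]
force: [-0.3, -0.7, -0.7]
width: 0.655
gripper_force: 0.0
```

Call:
arm_command --deltas '[0,0,0,0,0,0,40,0,0,0,0,0,0,36,0,0,0,0,0,0,32,0,0,0,0,0,0,28,0,0,0,0,0,0,28,0,0,0,0,0,0,28,0,0,0,0,0,0,28,0,0,0,0,0,0,28]'

```text
clock: 3.95
position: [0.5707, -0.1023, 0.1238]
ee_rot: [2.986, 0.183, 0.798]
force: [-5.7, 1.5, 8.4]
width: 0.369
gripper_force: 25.0
```

```bash
python3 shot.py w2; python3 -c "
from plan import *
s=sensors.observe();print(s['width']*91.8,s['gripper_force'],s['position']-C-n*.032)"
```

```text
3.95 [ 0.57065181 -0.10231651  0.12379132] [[ 0.86   0.102  0.5  ]
 [ 0.126 -0.992 -0.013]
 [ 0.494  0.074 -0.866]] [ 0.46  0.38 -0.43  2.24  1.36  0.12 -2.67] [-5.7  1.5  8.4]
33.877834958190086 24.951290795579553 [-0.00096231  0.00043488 -0.00021901]
```

The vise is gripped at 33.9 mm, but j7 is near its limit. I'll try a small turn first and watch the joints.

Call:
arm_command --deltas '[0.011,0,-0.019,0,0,0,28,0.022,-0.001,-0.038,0,0,0,28,0.033,-0.001,-0.058,0,0,0,28,0.044,-0.001,-0.077,0,0,0,28,0.056,-0.001,-0.096,0,0,0,28,0.056,-0.001,-0.096,0,0,0,28]'

```text
clock: 4.6
position: [0.5706, -0.1019, 0.1239]
ee_rot: [-3.032, 0.078, -0.802]
force: [5.1, 6.0, -10.6]
width: 0.368
gripper_force: 25.0
```

```bash
cat > st.py <<'E'
from plan import *
s=sensors.observe();T=R.from_rotvec(s["ee_rot"]).as_matrix()
q=R.from_matrix(T@Rt(0,-1).T).as_rotvec(); print("tool reading deg",np.degrees(q@n),"off-axis",np.degrees(np.linalg.norm(q-(q@n)*n)))
print(s["clock"],s["joints"].round(2),s["force"].round(1),s["ft_torque"].round(2),(s["position"]-C).round(4),((s["position"]-C)@n).round(4),s["width"]*91.8)
E
python3 st.py
```

```text
tool reading deg 88.52182753478581 off-axis 0.48643438970778546
4.6 [ 0.46  0.38 -0.42  2.24  1.25  0.12 -2.74] [  5.1   6.  -10.6] [0.68 0.66 0.36] [-0.017   0.0013  0.0276] 0.0324 33.82071940169986
```

The head follows, but j7 has reached its limit. I'll release, back out along the axis, and regrip with a half turn.

Call:
arm_command --deltas '[0,0,0,0,0,0,60,0,0,0,0,0,0,60,0,0,0,0,0,0,60,0,0,0,0,0,0,60,0,0,0,-0.01,0,0.017,60,0,0,0,-0.025,0.001,0.043,60,0,0,0,-0.045,0.001,0.078,60,0,0,0,-0.065,0.002,0.112,60,0,0,0,-0.065,0.002,0.112,60,0,0,0,-0.065,0.002,0.112,60]'

```text
clock: 5.6
position: [0.5055, -0.1027, 0.238]
ee_rot: [3.034, -0.083, 0.807]
force: [-0.1, -0.3, -0.1]
width: 0.653
gripper_force: 0.0
```

```bash
python3 st.py
```

```text
tool reading deg 88.43124225591336 off-axis 0.26844334532050107
5.6 [ 1.24  0.21 -1.21  2.2   0.47  0.38 -1.93] [-0.1 -0.3 -0.1] [-0.01  0.56 -0.09] [-0.0821  0.0005  0.1417] 0.1638 59.937226181724284
```

Now a half turn about +n in two stages, with the dial viewed after each.

Call:
arm_command --deltas '[-0.045,0,0.078,0,0,0,60,-0.09,0,0.156,0,0,0,60,-0.135,0,0.234,0,0,0,60,-0.18,0.001,0.312,0,0,0,60,-0.225,0.002,0.39,0,0,0,60,-0.27,0.004,0.468,0,0,0,60,-0.315,0.006,0.545,0,0,0,60,-0.36,0.008,0.623,0,0,0,60,-0.405,0.01,0.7,0,0,0,60,-0.45,0.012,0.78,0,0,0,60,-0.5,0.013,0.866,0,0,0,60,-0.5,0.013,0.866,0,0,0,60,-0.5,0.013,0.866,0,0,0,60]'

```text
clock: 6.9
position: [0.506, -0.1016, 0.2364]
ee_rot: [1.981, 1.869, 0.511]
force: [0.3, 1.3, -0.7]
width: 0.655
gripper_force: 0.0
```

Call:
arm_command --deltas '[-0.045,0,0.078,0,0,0,60,-0.09,0,0.156,0,0,0,60,-0.135,0,0.234,0,0,0,60,-0.18,0.001,0.312,0,0,0,60,-0.225,0.002,0.39,0,0,0,60,-0.27,0.004,0.468,0,0,0,60,-0.315,0.006,0.545,0,0,0,60,-0.36,0.008,0.623,0,0,0,60,-0.405,0.01,0.7,0,0,0,60,-0.45,0.012,0.78,0,0,0,60,-0.5,0.013,0.866,0,0,0,60,-0.5,0.013,0.866,0,0,0,60,-0.5,0.013,0.866,0,0,0,60]'

```text
clock: 8.2
position: [0.506, -0.1015, 0.2364]
ee_rot: [0.077, 2.611, 0.001]
force: [0.9, -0.6, -0.7]
width: 0.655
gripper_force: 0.0
```

```bash
python3 st.py; python3 shot.py w3
python3 - <<'E'
from plan import *
s=sensors.observe(); T0=R.from_rotvec(s["ee_rot"]).as_matrix()
print(R.from_matrix(Rt(88.5,1)@T0.T).as_rotvec()/(np.pi/2), C+n*.032-s["position"])
E
```

```text
tool reading deg -91.83142372599019 off-axis 0.3530287380669002
8.2 [ 1.28  0.23 -1.26  2.21  0.56  0.38  1.12] [ 0.9 -0.6 -0.7] [0.17 0.41 0.02] [-0.0816  0.0017  0.1401] 0.1621 60.10977621558997
8.2 [ 0.50603399 -0.10154377  0.23640761] [[-0.862  0.055  0.505]
 [ 0.055  0.998 -0.014]
 [-0.504  0.015 -0.863]] [ 1.28  0.23 -1.26  2.21  0.56  0.38  1.12] [ 0.9 -0.6 -0.7]
[-0.00111015  0.00351079  0.00313334] [ 0.06557193 -0.00124316 -0.11238794]
```

View pics/w3.png

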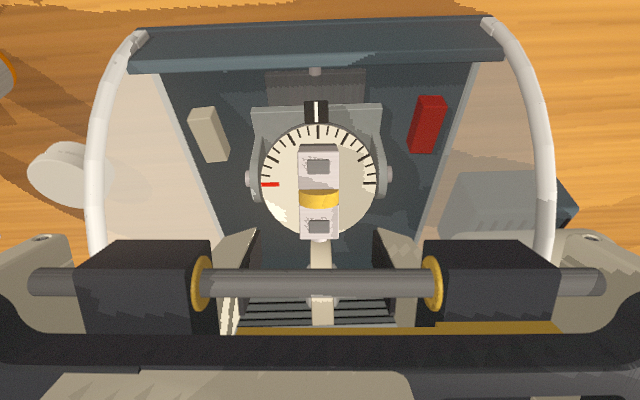

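w3 shows the index at (317,112) with the scale now beneath it and the red zero at (270,184). The head is at about 88 and in line with the tool. Approach and grip.

Call:
arm_command --deltas '[0,0.003,0.003,0.015,0,-0.026,60,0,0.003,0.003,0.03,-0.001,-0.052,60,0,0.003,0.003,0.045,-0.001,-0.078,60,0,0.003,0.003,0.055,-0.001,-0.095,60,0,0.003,0.003,0.066,-0.001,-0.112,60,0,0.003,0.003,0.066,-0.001,-0.112,60,0,0.003,0.003,0.066,-0.001,-0.112,60,0,0.003,0.003,0.066,-0.001,-0.112,45,0,0.003,0.003,0.066,-0.001,-0.112,38,0,0.003,0.003,0.066,-0.001,-0.112,33,0,0.003,0.003,0.066,-0.001,-0.112,28,0,0.003,0.003,0.066,-0.001,-0.112,28,0,0.003,0.003,0.066,-0.001,-0.112,28,0,0.003,0.003,0.066,-0.001,-0.112,28]'

```text
clock: 9.65
position: [0.5722, -0.1019, 0.125]
ee_rot: [0.062, 2.615, 0.001]
force: [-4.1, 4.3, 6.8]
width: 0.369
gripper_force: 25.0
```

```bash
python3 st.py
```

```text
tool reading deg -91.20913778420646 off-axis 0.19254429300799747
9.65 [ 0.51  0.39 -0.49  2.24  1.37  0.14  0.29] [-4.1  4.3  6.8] [0.62 0.57 0.36] [-0.0154  0.0013  0.0287] 0.0326 33.887682943467546
```

Call:
arm_command --deltas '[0.027,-0.001,-0.047,0,0,0,28,0.054,-0.001,-0.093,0,0,0,28,0.081,-0.002,-0.14,0,0,0,28,0.108,-0.003,-0.187,0,0,0,28,0.135,-0.004,-0.233,0,0,0,28,0.161,-0.004,-0.28,0,0,0,28,0.188,-0.005,-0.327,0,0,0,28,0.215,-0.006,-0.374,0,0,0,28,0.242,-0.006,-0.42,0,0,0,28,0.269,-0.007,-0.467,0,0,0,28,0.269,-0.007,-0.467,0,0,0,28,0.269,-0.007,-0.467,0,0,0,28]'

```text
clock: 10.85
position: [0.5724, -0.1014, 0.1251]
ee_rot: [1.144, 2.387, 0.293]
force: [-4.2, 3.6, 6.3]
width: 0.365
gripper_force: 25.0
```

```bash
python3 st.py; python3 shot.py w4
```

```text
tool reading deg -139.71401981098816 off-axis 0.21707636236726763
10.85 [ 0.49  0.38 -0.46  2.24  1.37  0.13 -0.55] [-4.2  3.6  6.3] [0.83 0.4  0.27] [-0.0152  0.0018  0.0288] 0.0326 33.505396680054396
10.85 [ 0.57237056 -0.10137264  0.1251228 ] [[-0.539  0.676  0.502]
 [ 0.778  0.629 -0.012]
 [-0.324  0.384 -0.865]] [ 0.49  0.38 -0.46  2.24  1.37  0.13 -0.55] [-4.2  3.6  6.3]
```

View pics/w4.png

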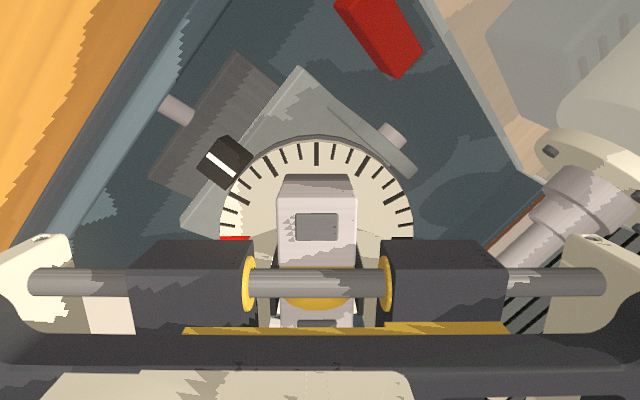

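Run:
```python
import cv2
I=cv2.imread("pics/w4.png")
cv2.imwrite("pics/w4c.png",cv2.resize(I[130:245,190:350],None,fx=5,fy=5,interpolation=cv2.INTER_CUBIC))
```

```text
(no output)
```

View pics/w4c.png

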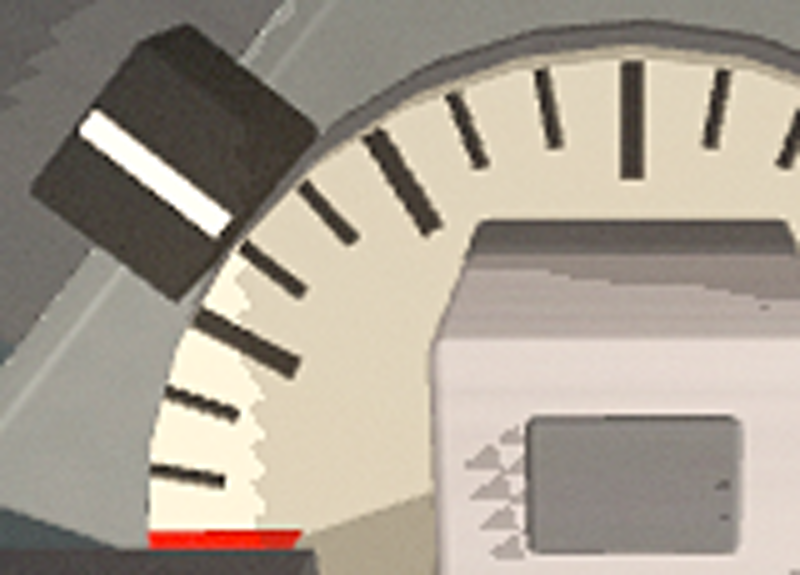

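The crop shows the white index from (90,122) to (225,228) pointing almost straight at the 40 line, which runs from (243,247) to (302,293).

```bash
cat > rd.py <<'E'
import pickle
from plan import *
s,c=pickle.load(open("pics/w4.pkl","rb")); f=lambda p:(190+(p[0]+.5)/5-.5,130+(p[1]+.5)/5-.5)
left=H@[0,1,0]
def ang(p):
    v=onplane(c,f(p),C,n)-C; return np.degrees(np.arctan2(v@left,-v@up)).round(2),(np.linalg.norm(v)*1e3).round(1)
print("idx",[ang(p) for p in((92,124),(223,227))])
for v,a,b in((10,(152,470),(222,482)),(20,(166,391),(237,413)),(30,(200,318),(296,368)),(40,(244,247),(302,293)),(50,(304,186),(353,240)),(60,(370,134),(432,232)),(70,(452,96),(482,165)),(90,(631,62),(631,178))):
    print(v,ang(a),ang(b),v-(ang(a)[0]+ang(b)[0])/2)
E
python3 rd.py
```

```text
idx [(np.float64(-0.05), np.float64(75.2)), (np.float64(-0.12), np.float64(57.5))]
10 (np.float64(-31.57), np.float64(54.9)) (np.float64(-31.88), np.float64(46.7)) 41.725
20 (np.float64(-21.17), np.float64(54.8)) (np.float64(-21.06), np.float64(46.5)) 41.115
30 (np.float64(-10.9), np.float64(54.2)) (np.float64(-10.93), np.float64(42.3)) 40.915
40 (np.float64(-0.47), np.float64(54.4)) (np.float64(-0.64), np.float64(46.3)) 40.555
50 (np.float64(9.93), np.float64(54.3)) (np.float64(9.94), np.float64(46.3)) 40.065
60 (np.float64(19.86), np.float64(54.7)) (np.float64(19.97), np.float64(42.1)) 40.085
70 (np.float64(30.28), np.float64(54.7)) (np.float64(30.72), np.float64(46.6)) 39.5
90 (np.float64(50.86), np.float64(55.2)) (np.float64(51.21), np.float64(42.6)) 38.965
```

The reading is about 40.4. I'll trim by 0.4°, release, and back out along the axis.

Call:
arm_command --deltas '[0.002,0,-0.004,0,0,0,28,0.002,0,-0.004,0,0,0,28,0.002,0,-0.004,0,0,0,28,0.002,0,-0.004,0,0,0,60,0.002,0,-0.004,0,0,0,60,0.002,0,-0.004,0,0,0,60,0.002,0,-0.004,0,0,0,60,0.002,0,-0.004,-0.01,0,0.017,60,0.002,0,-0.004,-0.03,0.001,0.052,60,0.002,0,-0.004,-0.05,0.001,0.087,60,0.002,0,-0.004,-0.075,0.002,0.13,60,0.002,0,-0.004,-0.075,0.002,0.13,60,0.002,0,-0.004,-0.075,0.002,0.13,60]'

```text
clock: 12.2
position: [0.4967, -0.1011, 0.2542]
ee_rot: [1.156, 2.383, 0.292]
force: [-1.6, -0.7, 0.9]
width: 0.651
gripper_force: 0.0
```

```bash
python3 st.py; python3 shot.py w5
python3 - <<'E'
from plan import *
import pickle
s,c=pickle.load(open("pics/w5.pkl","rb")); u=proj(c,C)[0]; print(u)
I=cv2.imread("pics/w5.png"); x,y=map(int,u); x0,y0=max(x-80,0),max(y-80,0); print(x0,y0)
cv2.imwrite("pics/w5c.png",cv2.resize(I[y0:y0+100,x0:x0+160],None,fx=5,fy=5,interpolation=cv2.INTER_CUBIC))
E
```

```text
tool reading deg -140.19950090656369 off-axis 0.03348360879054178
12.2 [ 1.34  0.16 -1.27  2.19  0.28  0.39  0.55] [-1.6 -0.7  0.9] [-0.06  0.44 -0.1 ] [-0.0909  0.0021  0.1579] 0.1822 59.71899847799155
12.2 [ 0.49674717 -0.10106254  0.25423925] [[-0.533  0.682  0.5  ]
 [ 0.783  0.622 -0.014]
 [-0.32   0.384 -0.866]] [ 1.34  0.16 -1.27  2.19  0.28  0.39  0.55] [-1.6 -0.7  0.9]
[316.88261335 176.50829211]
236 96
```

View pics/w5c.png

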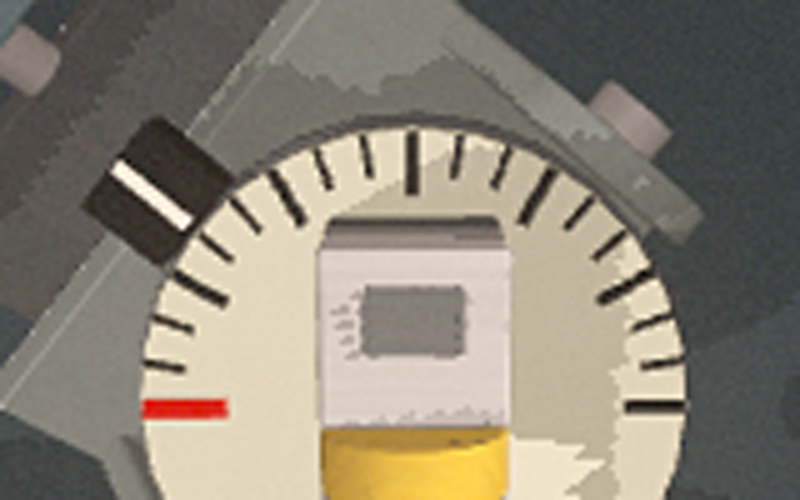

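The index from (115,165) to (190,225) runs into the 40 line, from (202,238) to (232,261). Next I'll check the value and plan the shutter.

```bash
sed -e 's/w4.pkl/w5.pkl/;s/190+(p\[0\]/236+(p[0]/;s/130+(p\[1\]/96+(p[1]/' rd.py | sed '/^for v/,$d' > rd5.py; sed -i '/^print/d' rd5.py
cat >> rd5.py <<'E'
print("idx",[ang(p) for p in((115,165),(189,225))])
for v,a,b in((0,(144,408),(227,408)),(10,(147,364),(184,370)),(20,(154,317),(192,332)),(30,(178,276),(227,303)),(40,(203,238),(233,261)),(50,(233,202),(260,233)),(60,(272,173),(302,223)),(90,(412,133),(412,193)),(120,(553,173),(524,222)),(180,(684,407),(625,407))):
    print(v,ang(a),ang(b),v-(ang(a)[0]+ang(b)[0])/2)
# shutter plan
s=sensors.observe(); A=np.array([.6603,-.103,.2542])
print("handle rel C in hood frame",H.T@(A-C))
E
python3 rd5.py
```

```text
idx [(np.float64(0.29), np.float64(75.7)), (np.float64(0.42), np.float64(57.1))]
0 (np.float64(-40.63), np.float64(54.3)) (np.float64(-40.99), np.float64(37.1)) 40.81
10 (np.float64(-30.74), np.float64(54.0)) (np.float64(-30.8), np.float64(46.3)) 40.769999999999996
20 (np.float64(-20.26), np.float64(54.6)) (np.float64(-20.71), np.float64(46.4)) 40.485
30 (np.float64(-9.85), np.float64(53.4)) (np.float64(-9.71), np.float64(42.2)) 39.78
40 (np.float64(0.18), np.float64(53.4)) (np.float64(0.49), np.float64(45.9)) 39.665
50 (np.float64(10.3), np.float64(54.1)) (np.float64(10.39), np.float64(46.0)) 39.655
60 (np.float64(20.64), np.float64(54.2)) (np.float64(20.86), np.float64(42.8)) 39.25
90 (np.float64(51.27), np.float64(55.0)) (np.float64(51.59), np.float64(43.3)) 38.56999999999999
120 (np.float64(81.78), np.float64(55.5)) (np.float64(82.23), np.float64(44.3)) 37.995000000000005
180 (np.float64(140.65), np.float64(57.5)) (np.float64(140.79), np.float64(45.2)) 39.28
handle rel C in hood frame [0.0726681  0.00216259 0.1579    ]
```

The reading is 40.0 (line at 0.33°, index at 0.35°). For the shutter I'll keep the tool pointing down and the fingers shut. I'll push the bar forward from behind, then press it down from above. First I need the rotation and the axis estimate.

Run:
```python
from plan import *
s=sensors.observe(); T0=R.from_rotvec(s["ee_rot"]).as_matrix()
y=H@[0,1,0]; z=np.array([0,0,-1.]); T=np.c_[np.cross(y,z),y,z]
print("rot",R.from_matrix(T@T0.T).as_rotvec()/(np.pi/2),s["position"])
ct=optics.calibration("top")
for v in (497,503,512): print("sill?",onplane(ct,(290+240/3.5,80+v/3.5),(0,0,.062)))
import pickle
c=pickle.load(open("pics/w3.pkl","rb"))[1]
for v in (45,56,20,72): print("w3 sill",v,onplane(c,(316,v),(0,0,.062)))
print("floor front",onplane(c,(316,70),(0,0,.012)))
```

```text
rot [-0.13515247  0.31617065  0.55328149] [ 0.49490771 -0.10768995  0.25526394]
sill? [ 0.48536579 -0.09685281  0.062     ]
sill? [ 0.4805421  -0.09680875  0.062     ]
sill? [ 0.47331911 -0.09674277  0.062     ]
w3 sill 45 [ 0.47099973 -0.09726141  0.062     ]
w3 sill 56 [ 0.47967716 -0.09774054  0.062     ]
w3 sill 20 [ 0.45273268 -0.09625284  0.062     ]
w3 sill 72 [ 0.49308426 -0.09848084  0.062     ]
floor front [ 0.51513588 -0.09901029  0.012     ]
```

Call:
arm_command --deltas '[0,0,0,0,0,0.05,20,0,0,0,0,0,0.1,0,-0.02,0.05,0.09,0,0,0.13,0,-0.05,0.11,0.18,0,0,0.15,0,-0.07,0.16,0.28,0.03,0,0.15,0,-0.09,0.21,0.37,0.07,0,0.15,0,-0.11,0.26,0.46,0.11,0,0.15,0,-0.135,0.316,0.553,0.15,0,0.15,0,-0.135,0.316,0.553,0.187,-0.002,0.15,0,-0.135,0.316,0.553,0.187,-0.002,0.12,0,-0.135,0.316,0.553,0.187,-0.002,0.09,0,-0.135,0.316,0.553,0.187,-0.002,0.09,0,-0.135,0.316,0.553,0.187,-0.002,0.09,0]'

```text
clock: 13.55
position: [0.6843, -0.103, 0.3441]
ee_rot: [-0.025, -3.138, -0.008]
force: [0.1, -0.2, 0.9]
width: 0.002
gripper_force: 0.0
```

```bash
cat > st2.py <<'E'
from plan import *
s=sensors.observe();T=R.from_rotvec(s["ee_rot"]).as_matrix()
print(s["clock"],s["joints"].round(2),"F",s["force"].round(1),"tip",(s["position"]+.019*T[:,2]).round(4),"\n",T.round(3).tolist(),s["width"]*91.8)
E
python3 st2.py
```

```text
13.55 [ 0.6   0.7  -1.06  1.16  0.59  1.59  1.22] F [ 0.1 -0.2  0.9] tip [ 0.6842 -0.1029  0.3251] 
 [[-1.0, 0.016, -0.004], [0.016, 1.0, 0.005], [0.004, 0.005, -1.0]] 0.18241504088456081
```

Call:
arm_command --deltas '[0,0,0,0,0,-0.03,0,0,0,0,0,0,-0.06,0,0,0,0,0,0,-0.075,0,0,0,0,0,0,-0.083,0,0,0,0,0,0,-0.09,0,0,0,0,0,0,-0.09,0]'

```text
clock: 14.15
position: [0.6845, -0.1031, 0.2545]
ee_rot: [-0.024, -3.139, -0.009]
force: [1.2, 0.3, -0.3]
width: 0.005
gripper_force: 0.0
```

```bash
python3 st2.py
python3 - <<'E'
import numpy as np
# bar path: axis x .671 z .03 ; tip offset from bar
th0=np.radians(87)
for t in (87,80,72,65,58,52):
    a=np.radians(t); b=np.array([.671-.224*np.cos(a),.03+.224*np.sin(a)])
    dz=np.interp(t,[52,87],[-.006,-.019]); print(t,b.round(3),"tip",(b[0]+.016).round(3),(b[1]+dz).round(3))
for t in (50,45,40,35,30,25,20,15):
    a=np.radians(t); b=np.array([.671-.224*np.cos(a),.03+.224*np.sin(a)]); print(t,b.round(3),"tiptop",(b[1]+.006).round(3))
E
```

```text
14.15 [ 0.62  0.75 -1.04  1.31  0.63  1.42  1.17] F [ 1.2  0.3 -0.3] tip [ 0.6845 -0.103   0.2355] 
 [[-1.0, 0.015, -0.002], [0.015, 1.0, 0.005], [0.002, 0.005, -1.0]] 0.46151379542888565
87 [0.659 0.254] tip 0.675 0.235
80 [0.632 0.251] tip 0.648 0.234
72 [0.602 0.243] tip 0.618 0.23
65 [0.576 0.233] tip 0.592 0.222
58 [0.552 0.22 ] tip 0.568 0.212
52 [0.533 0.207] tip 0.549 0.201
50 [0.527 0.202] tiptop 0.208
45 [0.513 0.188] tiptop 0.194
40 [0.499 0.174] tiptop 0.18
35 [0.488 0.158] tiptop 0.164
30 [0.477 0.142] tiptop 0.148
25 [0.468 0.125] tiptop 0.131
20 [0.461 0.107] tiptop 0.113
15 [0.455 0.088] tiptop 0.094
```

Call:
arm_command --deltas '[0,0,0,-0.01,0,0,0,0,0,0,-0.023,0,-0.001,0,0,0,0,-0.036,0,-0.001,0,0,0,0,-0.046,0,-0.003,0,0,0,0,-0.056,0,-0.004,0,0,0,0,-0.066,0,-0.005,0,0,0,0,-0.079,0,-0.009,0,0,0,0,-0.092,0,-0.013,0,0,0,0,-0.1,0,-0.016,0,0,0,0,-0.108,0,-0.019,0,0,0,0,-0.116,0,-0.023,0,0,0,0,-0.116,0,-0.023,0]'

```text
clock: 15.35
position: [0.5683, -0.1026, 0.2316]
ee_rot: [-0.023, -3.14, -0.008]
force: [2.2, 0.7, -0.2]
width: 0.005
gripper_force: 0.9
```

```bash
python3 st2.py
python3 - <<'E'
from h import *
T=optics.get_image("top");S=optics.get_image("scene");cv2.imwrite("pics/top1.png",T);cv2.imwrite("pics/scene1.png",S)
ct,cs=optics.calibration("top"),optics.calibration("scene")
lo,hi=(3,150,120),(16,255,255)
for I,c,r in((T,ct,(320,130,410,215)),(S,cs,(270,90,375,200))):
    b=blob(I,lo,hi,r);print(b[0],b[1]); 
    for z in(.215,.225): print(z,[onplane(c,e,(0,0,z)).round(4) for e in ends(b[2])])
E
```

```text
15.35 [ 0.81  0.62 -1.12  1.65  0.58  1.25  1.13] F [ 2.2  0.7 -0.2] tip [ 0.5683 -0.1025  0.2126] 
 [[-1.0, 0.015, -0.001], [0.015, 1.0, 0.005], [0.001, 0.005, -1.0]] 0.4174757852775117
[346.45945946 187.78378378] [339 187  15   3  37]
0.215 [array([ 0.5513, -0.0395,  0.215 ]), array([ 0.5502, -0.0744,  0.215 ])]
0.225 [array([ 0.5491, -0.0393,  0.225 ]), array([ 0.5481, -0.074 ,  0.225 ])]
[365.52525253 187.18181818] [348 163  27  37 495]
0.215 [array([ 0.4151, -0.1211,  0.215 ]), array([0.4031, 0.0063, 0.215 ])]
0.225 [array([ 0.4133, -0.1156,  0.225 ]), array([0.4015, 0.0105, 0.225 ])]
```

The bar is at x≈0.551 and matches the model. Continue to about 50°, lift, and move over the bar.

Call:
arm_command --deltas '[0,0,0,-0.008,0,-0.004,0,0,0,0,-0.017,0,-0.009,0,0,0,0,-0.025,0,-0.014,0,0,0,0,-0.025,0,-0.014,0,0,0,0,-0.018,0,-0.008,0,0,0,0,-0.016,0,0.025,0,0,0,0,-0.03,0,0.04,0,0,0,0,-0.039,0,0.03,0,0,0,0,-0.039,0,0.015,0,0,0,0,-0.039,0,0.015,0]'

```text
clock: 16.45
position: [0.5285, -0.1035, 0.244]
ee_rot: [-0.024, -3.135, -0.008]
force: [-0.9, -0.8, -0.1]
width: 0.002
gripper_force: 0.0
```

```bash
python3 st2.py
```

```text
16.45 [ 0.88  0.55 -1.16  1.72  0.53  1.23  1.15] F [-0.9 -0.8 -0.1] tip [ 0.5284 -0.1034  0.225 ] 
 [[-1.0, 0.015, -0.006], [0.015, 1.0, 0.005], [0.006, 0.005, -1.0]] 0.13858298252322018
```

Call:
arm_command --deltas '[0,0,0,0,0,-0.01,0,0,0,0,0,0,-0.019,0,0,0,0,-0.007,0,-0.027,0,0,0,0,-0.014,0,-0.034,0,0,0,0,-0.021,0,-0.041,0,0,0,0,-0.027,0,-0.048,0,0,0,0,-0.033,0,-0.056,0,0,0,0,-0.039,0,-0.064,0,0,0,0,-0.045,0,-0.072,0,0,0,0,-0.05,0,-0.08,0,0,0,0,-0.05,0,-0.08,0]'

```text
clock: 17.55
position: [0.4784, -0.1029, 0.1646]
ee_rot: [-0.022, -3.136, -0.009]
force: [0.7, 0.0, -0.2]
width: 0.002
gripper_force: 0.0
```

```bash
python3 st2.py
python3 - <<'E'
from h import *
T=optics.get_image("top");cv2.imwrite("pics/top2.png",T)
b=blob(T,(3,150,120),(16,255,255),(325,180,410,235));print(b[0],b[1],[onplane(optics.calibration("top"),e,(0,0,.142)).round(4) for e in ends(b[2])])
E
```

```text
17.55 [ 0.92  0.56 -1.13  1.93  0.59  1.04  1.08] F [ 0.7  0.  -0.2] tip [ 0.4783 -0.1028  0.1456] 
 [[-1.0, 0.014, -0.005], [0.014, 1.0, 0.006], [0.005, 0.006, -1.0]] 0.17287472423257588
[345.94594595 220.21621622] [340 219  13   4  37] [array([ 0.48  , -0.0434,  0.142 ]), array([ 0.4784, -0.0749,  0.142 ])]
```

Call:
arm_command --deltas '[0,0,0,-0.004,0,-0.008,0,0,0,0,-0.008,0,-0.016,0,0,0,0,-0.012,0,-0.025,0,0,0,0,-0.015,0,-0.034,0,0,0,0,-0.018,0,-0.042,0,0,0,0,-0.02,0,-0.048,0,0,0,0,-0.021,0,-0.052,0,0,0,0,-0.021,0,-0.055,0]'

```text
clock: 18.4
position: [0.4583, -0.1028, 0.1118]
ee_rot: [-0.023, -3.138, -0.007]
force: [-17.6, -1.7, 57.3]
width: 0.006
gripper_force: 28.7
```

```bash
python3 st2.py
```

```text
18.4 [ 0.89  0.6  -1.08  2.03  0.67  0.92  1.01] F [-17.6  -1.7  57.3] tip [ 0.4582 -0.1027  0.0928] 
 [[-1.0, 0.015, -0.004], [0.015, 1.0, 0.004], [0.004, 0.004, -1.0]] 0.5958513505715723
```

The stop is reached: the bar top is at 0.093, which is the shut height. Retreat up and back.

Call:
arm_command --deltas '[0,0,0,0,0,0.02,0,0,0,0,-0.01,0,0.06,0,0,0,0,-0.03,0,0.1,0,0,0,0,-0.06,0,0.15,0,0,0,0,-0.06,-0.05,0.19,0,0,0,0,-0.06,-0.1,0.19,0,0,0,0,-0.06,-0.15,0.19,0,0,0,0,-0.06,-0.2,0.19,0,0,0,0,-0.06,-0.25,0.19,0,0,0,0,-0.06,-0.25,0.19,0]'

```text
clock: 19.4
position: [0.3967, -0.3593, 0.2997]
ee_rot: [-0.035, -3.137, -0.008]
force: [-0.0, -0.5, 0.8]
width: 0.006
gripper_force: 0.0
```

```bash
python3 st2.py
python3 - <<'E'
from h import *
T=optics.get_image("top");S=optics.get_image("scene");ct,cs=optics.calibration("top"),optics.calibration("scene")
cv2.imwrite("pics/top3.png",T)
lo,hi=(3,150,120),(16,255,255)
a=blob(T,lo,hi,(325,205,410,245));b=blob(S,lo,hi,(300,130,400,240));print(a[0],a[1],b[0],b[1],tri([(ct,a[0]),(cs,b[0])]),[onplane(ct,e,(0,0,.088)).round(4) for e in ends(a[2])])
cv2.imwrite("pics/fin.png",np.hstack([T[60:310,150:520],S[60:310,200:470]]))
E
```

```text
19.4 [ 1.42  0.46 -1.11  1.65  0.42  1.31  1.78] F [-0.  -0.5  0.8] tip [ 0.3966 -0.3592  0.2807] 
 [[-1.0, 0.023, -0.004], [0.023, 1.0, 0.005], [0.004, 0.005, -1.0]] 0.530186357689505
[359.68376068 231.91025641] [336 229  49   7 234] [369.80438684 200.64785643] [ 300  130  100  110 5015] (array([ 0.43409962, -0.10392107,  0.02466301]), [np.float64(0.027609529203951436), np.float64(0.02760952920395144)]) [array([ 0.4559, -0.0335,  0.088 ]), array([ 0.4534, -0.1643,  0.088 ])]
```

View pics/fin.png

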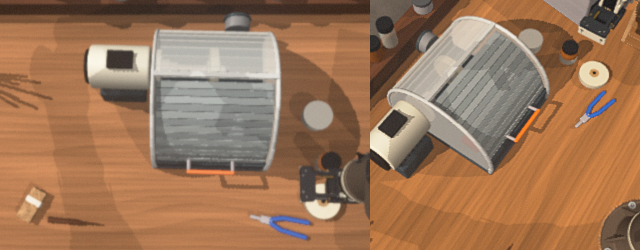

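The final views show the shutter down on its sill, with the handle at x≈0.455, where it should be when shut. The bench items are undisturbed and the arm is clear.

```bash
python3 -c "
from cell import arm; print(arm.sign_off())"
```

```text
the job is handed in; nothing more can be done
None
```

I turned the vise to 40° (about 40.0° on the dial) and let go of it, then rolled the shutter fully down onto its sill. I handed the job in at about 19.5 s with the arm clear. The bench items look undisturbed, but I did not recheck the vise reading or the two bars in the hood after the shutter closed.

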